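# Restock the issue rack in reverse order

## Robot

A 6-joint arm with a two-finger parallel gripper is mounted at the origin on the work surface. World frame = base frame: x ahead of the robot, y to its left, z up, the work surface at z = 0. Lengths are in m, angles in rad, forces in N, time in s.
With the tool pointing down it reaches from about 0.35 to 0.725 m from the base axis. Payload 6 kg.
Tool frame: the origin (TCP) lies on the centre line of the jaws, within the pads' length; the fingertips stand arm.tips_ahead ahead of it and the grasp point (between the pads) lies 5 mm behind it (arm.tips_ahead is the distance from the TCP to the fingertips, in m); z points along the fingers, y is the line along which they close (so a half turn about z gives the same grasp; the last joint's range is limited). The gripper opens to 85 mm and grips with 20 to 120 N. Pads are 22 mm wide; open, the fingers measure 114 mm over their backs; the gripper's body (76 mm by 85 mm) begins 54 mm behind the grasp point. The pads swing forward as they close: fully open they stand 13 mm farther back than shut.
Start: joints at [1.518, 0.04, 0.085, 0, -1.615, -0.334], TCP at [0.226, 0.556, 0.245] pointing down, gripper open.
Joint ranges: [-2.56, 2.56], [-1.29, 2.01], [-1.08, 1.49], [-3.29, 1.98], [-2.81, -0.18], [-2.99, 2.99]. Speed limits (rad/s): [2.57, 2.57, 3.01, 3.14, 3.14, 3.14].

## Interface

Orientations are given as a rotation vector (axis times angle).
In Python, from plant import arm gives the robot as it stands.
- The arm moves only by the tool carry_out, never from a script. Its argument "steps" is a list of rows, each a list of 7 numbers: the closure, from 0 (fully open) to 1 (shut), then the shift along the tool's x, y, z in cm, then the turn, a rotation vector about the tool's x, y, z in rad. In form: [[fingers, tx, ty, tz, wx, wy, wz], ...]. A call has 1 to 5 rows; each row shifts and turns the commanded pose from where the row before left it, along the tool's axes as they then stand; what a row does not reach is not made up. A row lasts 1/10 s, in which the tool goes at most 50 mm and 8.59 degrees, less where a joint would pass 70% of its speed; a pose out of reach is approached as far as the arm can. A call is refused whole if a number of a shift passes 5 or a number of a turn 0.15, either way. A call with a gripper value outside its range is refused whole. The fingers move at their own pace and stop on an object; "force" is the grip in N (left out, the last holds). Time passes only in rows, so rows that do not move let the fingers close. It gives the time, the measured TCP pose, the force, the opening and the grip force at its end, in the units of the state.
- arm.sense(): the state, without advancing time (a new reading comes with each control period).
- arm.grab_frame(name): name is "scene" or "top" or "wrist"; returns a dict with "frame" (384x512x3 uint8, red, green, blue), "z_map" (384x512 float32, m along the optical axis (not along the pixel's ray), 0 where there is no reading), "fx", "fy", "cx", "cy" (pixels), "world_to_cam" (4x4, takes a point from world to camera coordinates); the wrist camera has in their place "T_tool_cam" (4x4, takes a point from camera to tool coordinates, whose origin is the TCP and whose axes are the flange's). Camera axes: x right, y up, looking along -z (the intrinsics and any distortion apply to the point x, -y, -z); pixel columns grow to the right and rows downward; lengths in m; the calibration is good to about 2 mm. A picture is of the moment at which its call begins: read the wrist's pose just before it.
- arm.hand_in(): hands the job in; it is judged then, once.
Trained networks look in the newest picture that a camera, given by its name, has taken for a name from the list of things; names that differ only in an ending like _2 or _b are one class to them, and where a whole thing is asked for, a point or a joint stands for the part that bears it (a point fixed in the world has none). Each returns a list of dicts, best first, with "score" (0 to 1); they miss things now and then, are a little off and sometimes report something else, mostly with a low value. They report only what shows in the picture. A call takes as long as a camera call.
- arm.regions_of(camera, query): "region" (384x512 bool, what is visible of it) and "rect" ([left, top, width, height] in pixels, round what is visible of it).
The state is a dict: "time": time; "joints": joint angles; "qd": joint speeds; "joint_efforts": joint torques, N m; "tool_pos": TCP position; "ee_rot": TCP orientation; "wrist_force": force on the tool from outside, world axes, zero at the start; "moment": the same for the moment, N m; "opening": finger opening in m; "grasp_force": force on a finger pad.
Only numpy, scipy, OpenCV 4.12 (cv2) and the standard library are available. Lean on these libraries where they do the work, as an engineer would, in place of code of your own. Each camera call takes 0.05 s, during which the arm holds its last target. There are 200 camera calls.

## Task

Move the four aluminium cabinet legs from the blue trays of the storage rack into the empty yellow issue rack, one to a compartment, in reverse order counted from the tall white end plates: the leg nearest the storage rack's end plate goes into the compartment farthest from the issue rack's end plate, the next one into the next, and so on, until the leg farthest from the one plate stands nearest the other. Keep each leg upright all the way and leave all four standing on their feet on the floors of their compartments.

Things in the scene. Friction and masses are not known exactly. Their poses are not given: they have to be found in the camera images.
- leg_round_center (a point): Aluminium cabinet leg, plain round column: 90 mm tall, shaft 30 mm in diameter, with a thin foot flange 40 mm in diameter and 6 mm thick. Stands upright at the start in one of the four blue trays, its foot on the tray's floor. This point is its centre, half-way up; its z axis points up its length. Loose, mass about 0.17 kg.
- leg_square_center (a point): Aluminium cabinet leg, square column: 76 mm tall, 32 x 32 mm, its x and y axes square to its faces. Stands upright at the start in one of the four blue trays, its foot on the tray's floor. This point is its centre, half-way up; its z axis points up its length. Loose, mass about 0.18 kg.
- leg_waist_center (a point): Aluminium cabinet leg, spool-shaped: 80 mm tall, foot 40 mm in diameter, straight waist 22 mm in diameter from 14 to 64 mm above its underside, top disc 38 mm in diameter. Stands upright at the start in one of the four blue trays, its foot on the tray's floor. This point is its centre, half-way up; its z axis points up its length. Loose, mass about 0.14 kg.
- leg_stud_center (a point): Aluminium cabinet leg, thick drum 40 mm in diameter and 56 mm tall with a thin dark stud (14 mm in diameter, 22 mm long) on top; 78 mm tall in all. Stands upright at the start in one of the four blue trays, its foot on the tray's floor. This point is its centre, half-way up; its z axis points up its length. Loose, mass about 0.19 kg.
- tray_a: One of the four identical fixed blue trays in a row on the storage rack (neighbours 66 mm apart), the one in which the round leg stands at the start; it stays put and so marks where that leg came from. 64 x 64 mm, 12 mm tall, walls 3 mm, floor 3 mm; origin at the centre of its underside, 6 mm above the table. Its y axis runs along the row of trays, x across it.
- tray_b: One of the four identical fixed blue trays in a row on the storage rack (neighbours 66 mm apart), the one in which the square leg stands at the start; it stays put and so marks where that leg came from. 64 x 64 mm, 12 mm tall, walls 3 mm, floor 3 mm; origin at the centre of its underside, 6 mm above the table. Its y axis runs along the row of trays, x across it.
- tray_c: One of the four identical fixed blue trays in a row on the storage rack (neighbours 66 mm apart), the one in which the spool-shaped leg stands at the start; it stays put and so marks where that leg came from. 64 x 64 mm, 12 mm tall, walls 3 mm, floor 3 mm; origin at the centre of its underside, 6 mm above the table. Its y axis runs along the row of trays, x across it.
- tray_d: One of the four identical fixed blue trays in a row on the storage rack (neighbours 66 mm apart), the one in which the drum-and-stud leg stands at the start; it stays put and so marks where that leg came from. 64 x 64 mm, 12 mm tall, walls 3 mm, floor 3 mm; origin at the centre of its underside, 6 mm above the table. Its y axis runs along the row of trays, x across it.
- src_plate: The tall white perforated end plate of the storage rack, fixed: 70 mm wide, 6 mm thick, 64 mm tall, with a flange 18 mm wide along its top. It stands at one end of the row of trays, either end; the other end has only a low white block, 12 mm tall. Origin at the centre of its underside, 6 mm above the table; the tray centres lie 51, 117, 183 and 249 mm from it.
- dst: The issue rack, fixed: a yellow tray of four equal empty compartments in a row, with a tall white end plate like the storage rack's (64 mm tall) at its +y end, at y = +150 mm. Origin at the centre of its underside, on the table; y along the row. Compartment centres at y = -99, -33, +33, +99 mm, x = 0; each 60 x 62 mm inside, floor 5 mm and wall tops 14 mm above the table.

How it is judged:
At the end, for the whole second after the job is handed in: Each leg stands upright (within 0.08 rad) on its compartment's floor (height within 5 mm), within 16 mm of its centre along and across the row; the leg from the n-th tray from the storage end plate is in the n-th compartment from the issue rack's end without a plate (((horizontal distance between tray_a and src_plate between 0 and 0.084 m and y of leg_round_center in the frame of dst between -0.115 and -0.083 m) or (horizontal distance between tray_a and src_plate between 0.084 and 0.15 m and y of leg_round_center in the frame of dst between -0.049 and -0.017 m) or (horizontal distance between tray_a and src_plate between 0.15 and 0.216 m and y of leg_round_center in the frame of dst between 0.017 and 0.049 m) or (horizontal distance between tray_a and src_plate between 0.216 and 0.3 m and y of leg_round_center in the frame of dst between 0.083 and 0.115 m)) and x of leg_round_center in the frame of dst between -0.016 and 0.016 m and z of leg_round_center in the frame of dst between 0.045 and 0.055 m and angle between each of leg_round_center, leg_square_center, leg_waist_center, leg_stud_center's own z axis and vertical below 0.08 rad and ((horizontal distance between tray_b and src_plate between 0 and 0.084 m and y of leg_square_center in the frame of dst between -0.115 and -0.083 m) or (horizontal distance between tray_b and src_plate between 0.084 and 0.15 m and y of leg_square_center in the frame of dst between -0.049 and -0.017 m) or (horizontal distance between tray_b and src_plate between 0.15 and 0.216 m and y of leg_square_center in the frame of dst between 0.017 and 0.049 m) or (horizontal distance between tray_b and src_plate between 0.216 and 0.3 m and y of leg_square_center in the frame of dst between 0.083 and 0.115 m)) and x of leg_square_center in the frame of dst between -0.016 and 0.016 m and z of leg_square_center in the frame of dst between 0.038 and 0.048 m and ((horizontal distance between tray_c and src_plate between 0 and 0.084 m and y of leg_waist_center in the frame of dst between -0.115 and -0.083 m) or (horizontal distance between tray_c and src_plate between 0.084 and 0.15 m and y of leg_waist_center in the frame of dst between -0.049 and -0.017 m) or (horizontal distance between tray_c and src_plate between 0.15 and 0.216 m and y of leg_waist_center in the frame of dst between 0.017 and 0.049 m) or (horizontal distance between tray_c and src_plate between 0.216 and 0.3 m and y of leg_waist_center in the frame of dst between 0.083 and 0.115 m)) and x of leg_waist_center in the frame of dst between -0.016 and 0.016 m and z of leg_waist_center in the frame of dst between 0.04 and 0.05 m and ((horizontal distance between tray_d and src_plate between 0 and 0.084 m and y of leg_stud_center in the frame of dst between -0.115 and -0.083 m) or (horizontal distance between tray_d and src_plate between 0.084 and 0.15 m and y of leg_stud_center in the frame of dst between -0.049 and -0.017 m) or (horizontal distance between tray_d and src_plate between 0.15 and 0.216 m and y of leg_stud_center in the frame of dst between 0.017 and 0.049 m) or (horizontal distance between tray_d and src_plate between 0.216 and 0.3 m and y of leg_stud_center in the frame of dst between 0.083 and 0.115 m)) and x of leg_stud_center in the frame of dst between -0.016 and 0.016 m and z of leg_stud_center in the frame of dst between 0.039 and 0.049 m); the robot touches nothing.
It fails at once if a leg is tipped over (more than 0.7 rad from upright) (angle between any of leg_round_center, leg_square_center, leg_waist_center, leg_stud_center's own z axis and vertical above 0.7 rad).
It also fails if it takes over 93 s, if anything falls off the work surface, if the arm or the gripper's body presses on something with over 40 N, if the wrist force passes 120 N, or if a joint passes its speed limit or range.

## Working session

There is one attempt and no reset: what is moved stays moved. The work goes in short steps, Python scripts to look and compute and a tool call to move; the robot and the scene stay as the last step left them, time stands still between calls to the robot, and variables do not carry over. Pictures are saved under pics/ and viewed, at most 14 in all, crops included, and the job is handed in when it is done.

Besides the shell and the picture viewer there is one more tool, called after "Call:" by a JSON object that holds its "fn" and its "kwargs", one argument or row to a line. carry_out: Moves the arm, as the interface text tells. Its arguments: {"type":"object","properties":{"steps":{"type":"array","items":{"type":"array","items":{"type":"number"}}},"force":{"type":"number"}},"required":["steps"]}

```bash
mkdir -p pics; ls; cat > h.py <<'E'
import numpy as np, cv2
from plant import arm
from scipy.spatial.transform import Rotation as R
def cloud(f):
    z=f["z_map"]; v,u=np.indices(z.shape)
    P=np.stack([(u-f["cx"])/f["fx"]*z, -(v-f["cy"])/f["fy"]*z, -z],-1)
    T=np.linalg.inv(np.array(f["world_to_cam"]))
    return P@T[:3,:3].T+T[:3,3]
E
python3 - <<'E'
from h import *
s=arm.sense(); print(s, arm.tips_ahead)
for c in ("scene","top"):
    f=arm.grab_frame(c); cv2.imwrite(f"pics/{c}0.png",f["frame"][...,::-1])
    np.savez(f"{c}0.npz",**{k:f[k] for k in f})
    W=cloud(f)
    print(c,f["fx"],f["cx"],f["cy"],[k for k in f])
    for q in ("leg_round_center","leg_square_center","leg_waist_center","leg_stud_center","tray_a","src_plate","dst"):
        for r in arm.regions_of(c,q)[:4]:
            m=r["region"]&(f["z_map"]>0); p=W[m]
            print(q,round(r["score"],2),r["rect"],m.sum(),np.median(p,0).round(3),p.min(0).round(3),p.max(0).round(3))
E
```

```text
pics
{'time': 0.0, 'joints': array([ 1.51769500e+00,  4.08226173e-02,  8.38246971e-02, -4.70760588e-04,
       -1.61548980e+00, -3.33696353e-01]), 'qd': array([ 0.00121499, -0.00073462, -0.00034302,  0.00026354,  0.0021483 ,
        0.00048628]), 'joint_efforts': array([-1.25629094e-05, -3.68209255e+01,  3.47414446e+01,  6.93212897e+00,
       -5.33854371e-03, -4.24905764e-06]), 'tool_pos': array([0.22614253, 0.55543185, 0.24427897]), 'ee_rot': array([ 3.08132100e+00, -6.03433565e-01, -3.59774338e-04]), 'wrist_force': array([0.66780576, 0.77777667, 0.12675828]), 'moment': array([0.02338699, 0.01743217, 0.07216716]), 'grasp_force': 0.0, 'opening': 0.085394703320942} 0.014
scene 462.4432370375268 256.7962734079369 190.16626237453895 ['frame', 'z_map', 'fx', 'fy', 'cx', 'cy', 'world_to_cam']
leg_round_center 0.95 [248.6, 156.9, 19.2, 41.4] 578 [ 0.496 -0.009  0.06 ] [ 0.329 -0.025 -0.001] [0.512 0.081 0.101]
leg_square_center 0.93 [189.4, 169.3, 19.0, 38.0] 657 [ 0.489 -0.144  0.058] [ 0.336 -0.158 -0.002] [ 0.503 -0.086  0.088]
leg_square_center 0.44 [217.2, 163.7, 22.1, 39.1] 528 [ 0.
[... 1854 characters left out ...]
1 0.066] [0.478 0.044 0.028] [0.514 0.081 0.092]
tray_a 0.86 [271.3, 212.3, 31.8, 27.5] 430 [ 0.48  -0.059  0.011] [ 0.446 -0.104  0.005] [ 0.511 -0.038  0.091]
tray_a 0.79 [246.4, 214.1, 29.3, 25.7] 420 [ 0.477 -0.012  0.011] [ 0.45  -0.038  0.006] [0.515 0.028 0.022]
tray_a 0.64 [216.8, 209.7, 28.6, 25.1] 388 [0.475 0.051 0.011] [0.456 0.029 0.005] [0.524 0.096 0.063]
tray_a 0.6 [301.6, 214.6, 30.9, 29.2] 498 [ 0.462 -0.126  0.011] [ 0.437 -0.17   0.003] [ 0.507 -0.102  0.086]
src_plate 0.86 [201.8, 204.4, 10.3, 32.4] 308 [0.493 0.11  0.071] [ 0.458  0.1   -0.002] [0.529 0.136 0.076]
dst 0.75 [209.1, 142.5, 125.1, 30.3] 3421 [ 0.646 -0.045  0.007] [ 0.609 -0.197 -0.004] [0.687 0.11  0.069]
```

View pics/scene0.png

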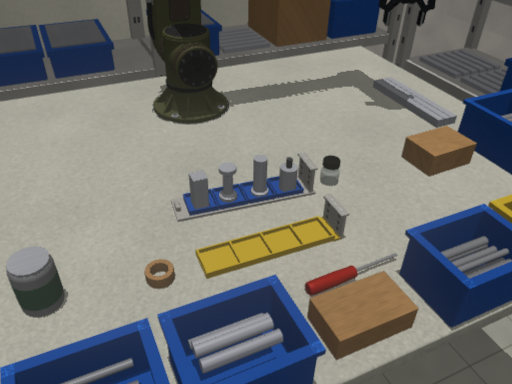

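View pics/top0.png

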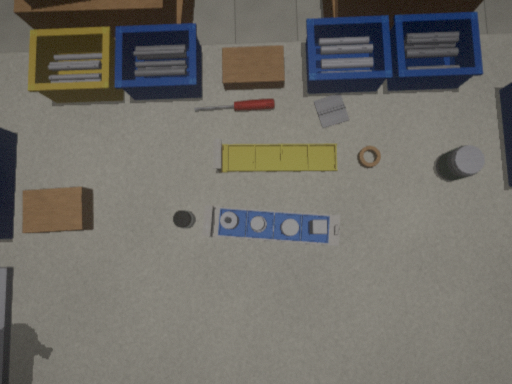

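```bash
python3 - <<'E'
from h import *
f=dict(np.load("top0.npz")); W=cloud(f); F=f["frame"].astype(int)
hsv=cv2.cvtColor(f["frame"],cv2.COLOR_RGB2HSV)
Wf=W.reshape(-1,3); H=hsv.reshape(-1,3)
# yellow & blue masks
for n,lo,hi in(("yellow",18,35),("blue",95,125)):
    m=(H[:,0]>lo)&(H[:,0]<hi)&(H[:,1]>110)&(H[:,2]>50)&(Wf[:,0]>.38)&(Wf[:,0]<.75)&(abs(Wf[:,1])<.25)&(Wf[:,2]<.03)
    p=Wf[m]; r=cv2.minAreaRect(p[:,:2].astype(np.float32)); print(n,m.sum(),r, cv2.boxPoints(r).round(3).tolist(),np.percentile(p[:,2],[5,50,95]).round(4))
# plates: top flange
for n,x0,x1 in(("src",.42,.57),("dst",.58,.72)):
    m=(Wf[:,0]>x0)&(Wf[:,0]<x1)&(Wf[:,1]>.09)&(Wf[:,1]<.22)&(Wf[:,2]>.05)&(Wf[:,2]<.09)
    if n=="dst": m=(Wf[:,0]>x0)&(Wf[:,0]<x1)&(abs(Wf[:,1])<.25)&(Wf[:,2]>.04)&(Wf[:,2]<.09)
    p=Wf[m]; print(n,m.sum(),cv2.minAreaRect(p[:,:2].astype(np.float32)),np.median(p,0))
# leg tops
for y,h in((.061,.084),(-.004,.095),(-.073,.083),(-.138,.08)):
    m=(Wf[:,0]>.43)&(Wf[:,0]<.53)&(abs(Wf[:,1]-y)<.03)&(Wf[:,2]>h)&(Wf[:,2]<.115)
    p=Wf[m]; print(m.sum(),cv2.minAreaRect(p[:,:2].astype(np.float32)),p.mean(0).round(4))
E
```

```text
yellow 2946 ((0.6440266966819763, -0.054150357842445374), (0.27723827958106995, 0.06608770042657852), 88.2066650390625) [[0.6069999933242798, -0.19200000166893005], [0.6729999780654907, -0.1940000057220459], [0.6809999942779541, 0.08299999684095383], [0.6150000095367432, 0.08500000089406967]] [0.0035 0.0065 0.0154]
blue 1336 ((0.4793763756752014, -0.037395983934402466), (0.2560006082057953, 0.05966903641819954), 84.4267349243164) [[0.43700000643730164, -0.16200000047683716], [0.4970000088214874, -0.1679999977350235], [0.5220000147819519, 0.08699999749660492], [0.4620000123977661, 0.09300000220537186]] [0.0078 0.0106 0.0198]
src 503 ((0.496044784784317, 0.1466360092163086), (0.09203694015741348, 0.06762640178203583), 88.34120178222656) [0.49921632 0.12173544 0.06725329]
dst 246 ((0.6500518918037415, 0.08787594735622406), (0.018151136115193367, 0.07064194232225418), 86.22634887695312) [0.6491211  0.08775631 0.06487677]
32 ((0.4953543245792389, 0.06348548829555511), (0.011407136917114258, 0.01332788448780775), 89.94619750976562) [0.4949 0.064  0.0883]
148 ((0.4855715036392212, -0.0019395006820559502), (0.02627929113805294, 0.028271693736314774), 88.7320785522461) [ 0.4852 -0.0017  0.1003]
231 ((0.4749789535999298, -0.0737873911857605), (0.035493772476911545, 0.035833969712257385), 43.10681915283203) [ 0.4751 -0.0739  0.09  ]
213 ((0.47434598207473755, -0.13915449380874634), (0.032304611057043076, 0.030735410749912262), 88.45112609863281) [ 0.4741 -0.1389  0.0859]
```

The scene picture shows, from left to right, the square leg (198,188), spool (228,180), round (260,175) and stud (288,177). The storage plate is at (306,172), and the issue rack's plate is at (335,215). Both plates are on the +y side, so the order from the storage plate is stud, round, spool, square. The top picture shows the same order, with the issue rack at (280,158).

```bash
cat >> h.py <<'E'
def pose(s=None):
    s=s or arm.sense(); return np.array(s["tool_pos"]),R.from_rotvec(s["ee_rot"])
def delta(p,yaw=None,s=None):
    """shift (cm, present tool axes) and turn about tool z, to TCP p with tool y at world angle yaw (mod pi)"""
    t,r=pose(s); M=r.as_matrix(); sh=M.T@(np.array(p)-t)*100
    w=0
    if yaw is not None:
        cur=np.arctan2(M[1,1],M[0,1]); d=(yaw-cur+np.pi/2)%np.pi-np.pi/2; w=-d
    return sh.round(2),round(w,3)
def wcloud(f,s):
    z=f["z_map"]; v,u=np.indices(z.shape)
    P=np.stack([(u-f["cx"])/f["fx"]*z, -(v-f["cy"])/f["fy"]*z, -z],-1)
    T=np.array(f["T_tool_cam"]); P=P@T[:3,:3].T+T[:3,3]
    t,r=pose(s); return P@r.as_matrix().T+t
E
python3 - <<'E'
from h import *
f=dict(np.load("top0.npz")); W=cloud(f).reshape(-1,3)
yaw=-.031
for o in [(.6465,-.058)]:
    c,s=np.cos(yaw),np.sin(yaw); d=W[:,:2]-o; X=c*d[:,0]+s*d[:,1]; Y=-s*d[:,0]+c*d[:,1]
    m=(abs(X)<.02)&(abs(Y)<.17)
    b=np.round(Y[m]/.004).astype(int)
    print([(k*4,round(np.median(W[m,2][b==k])*1000,1)) for k in np.unique(b)])
    m=(abs(Y)<.12)&(abs(X)<.05); b=np.round(X[m]/.003).astype(int)
    print([(k*3,round(np.median(W[m,2][b==k])*1000,1)) for k in np.unique(b)])
t,r=pose(); print(r.as_matrix().round(3))
# view pose above src row
print(delta([.40,-.03,.33],-.1))
f=arm.grab_frame("wrist"); print(np.array(f["T_tool_cam"]).round(3),f["fx"])
E
```

```text
[(np.int64(-168), np.float64(0.2)), (np.int64(-164), np.float64(1.3)), (np.int64(-160), np.float64(1.4)), (np.int64(-156), np.float64(1.3)), (np.int64(-152), np.float64(1.2)), (np.int64(-148), np.float64(0.4)), (np.int64(-144), np.float64(1.8)), (np.int64(-140), np.float64(0.5)), (np.int64(-136), np.float64(15.3)), (np.int64(-132), np.float64(5.7)), (np.int64(-128), np.float64(5.0)), (np.int64(-124), np.float64(6.1)), (np.int64(-120), np.float64(5.9)), (np.int64(-116), np.float64(5.7)), (np.int64(-112), np.float64(5.9)), (np.int64(-108), np.float64(6.9)), (np.int64(-104), np.float64(5.4)), (np.int64(-100), np.float64(6.4)), (np.int64(-96), np.float64(5.4)), (np.int64(-92), np.float64(5.9)), (np.int64(-88), np.float64(5.9)), (np.int64(-84), np.float64(5.9)), (np.int64(-80), np.float64(6.3)), (np.int64(-76), np.float64(6.1)), (np.int64(-72), np.float64(14.5)), (np.int64(-68), np.float64(10.8)), (np.int64(-64), np.float64(6.5)), (np.int64(-60), np.float64(5.0)), (np.int64(-56), np.float64(5.4)), (np.int64(-52), np.float64(5.8)), (np.int64(-48), np.float64(6.7)), (np.int64(-44), np.float
[... 2492 characters left out ...]
)), (np.int64(15), np.float64(6.0)), (np.int64(18), np.float64(6.7)), (np.int64(21), np.float64(6.2)), (np.int64(24), np.float64(5.5)), (np.int64(27), np.float64(6.3)), (np.int64(30), np.float64(12.6)), (np.int64(33), np.float64(14.2)), (np.int64(36), np.float64(0.9)), (np.int64(39), np.float64(1.4)), (np.int64(42), np.float64(1.3)), (np.int64(45), np.float64(0.6)), (np.int64(48), np.float64(0.6)), (np.int64(51), np.float64(5.8))]
[[ 0.926 -0.377  0.   ]
 [-0.377 -0.926 -0.   ]
 [ 0.     0.    -1.   ]]
(array([38.18, 47.69, -8.47]), np.float64(1.284))
[[-0.     0.946  0.324  0.084]
 [ 1.     0.    -0.    -0.   ]
 [-0.     0.324 -0.946 -0.13 ]
 [ 0.     0.     0.     1.   ]] 284.4181349426656
```

Call:
{"fn": "carry_out", "kwargs": {
  "steps": [
    [0,0,0,0,0,0,0.145],
    [0,0,0,0,0,0,0.145],
    [0,0,0,0,0,0,0.145],
    [0,0,0,0,0,0,0.145],
    [0,0,0,0,0,0,0.145]
  ],
  "force": 40
}}

```text
time: 1.35
tool_pos: [0.2263, 0.5556, 0.2453]
ee_rot: [2.663, -1.666, 0.0]
wrist_force: [-0.4, 0.7, 0.2]
opening: 0.0855
grasp_force: 0.0
```

Call:
{"fn": "carry_out", "kwargs": {
  "steps": [
    [0,0,0,0,0,0,0.145],
    [0,0,0,0,0,0,0.145],
    [0,0,0,0,0,0,0.145],
    [0,0,0,0,0,0,0.125],
    [0,3.5,-2,0,0,0,0]
  ]
}}

```text
time: 1.85
tool_pos: [0.2414, 0.5202, 0.243]
ee_rot: [2.103, -2.33, 0.003]
wrist_force: [-0.3, -0.6, -0.2]
opening: 0.0854
grasp_force: 0.0
```

Call:
{"fn": "carry_out", "kwargs": {
  "steps": [
    [0,3.5,-2,0,0,0,0],
    [0,3.5,-2,0,0,0,0],
    [0,3.5,-2,0,0,0,0],
    [0,3.5,-2,0,0,0,0],
    [0,3.5,-2,0,0,0,0]
  ]
}}

```text
time: 2.35
tool_pos: [0.3249, 0.3331, 0.2455]
ee_rot: [-2.107, 2.33, 0.0]
wrist_force: [0.6, 1.0, 0.4]
opening: 0.0857
grasp_force: 0.0
```

Call:
{"fn": "carry_out", "kwargs": {
  "steps": [
    [0,3.5,-2,0,0,0,0],
    [0,3.5,-2,0,0,0,0],
    [0,3.5,-2,0,0,0,0],
    [0,3.5,-2,0,0,0,0],
    [0,3.5,-2,0,0,0,0]
  ]
}}

```text
time: 2.85
tool_pos: [0.4067, 0.1489, 0.2457]
ee_rot: [-2.106, 2.329, -0.0]
wrist_force: [0.5, 0.3, -0.5]
opening: 0.0854
grasp_force: 0.0
```

Call:
{"fn": "carry_out", "kwargs": {
  "steps": [
    [0,3.5,-2,0,0,0,0],
    [0,3.5,-2,0,0,0,0],
    [0,3.5,-2,0,0,0,0],
    [0,3.5,-2,0,0,0,0],
    [0,2,-1,0,0,0,0]
  ]
}}

```text
time: 3.35
tool_pos: [0.4803, -0.0203, 0.2453]
ee_rot: [2.104, -2.333, 0.0]
wrist_force: [-0.0, 0.0, 0.1]
opening: 0.0854
grasp_force: 0.0
```

Call:
{"fn": "carry_out", "kwargs": {
  "steps": [
    [0,0,0,0,0,0,0],
    [0,0,0,0,0,0,0]
  ]
}}

```text
time: 3.55
tool_pos: [0.4797, -0.0181, 0.2452]
ee_rot: [2.105, -2.332, -0.0]
wrist_force: [-0.3, -0.0, -0.0]
opening: 0.0853
grasp_force: 0.0
```

```bash
python3 - <<'E'
from h import *
s=arm.sense(); f=arm.grab_frame("wrist"); cv2.imwrite("pics/w1.png",f["frame"][...,::-1])
np.savez("w1.npz",**f,tool_pos=s["tool_pos"],ee_rot=s["ee_rot"])
W=wcloud(f,s); P=W.reshape(-1,3); print(s["time"],s["joints"].round(2),s["tool_pos"])
for q in ("leg_round_center","leg_square_center","leg_waist_center","leg_stud_center"):
    for r in arm.regions_of("wrist",q)[:2]:
        m=r["region"]&(f["z_map"]>0); p=W[m]
        print(q,round(r["score"],2),r["rect"],m.sum(),np.median(p,0).round(3))
for n,c,lo,hi in(("stud",(.495,.064),.081,.1),("drum",(.495,.064),.055,.072),("round",(.485,-.002),.094,.11),("waist",(.475,-.074),.084,.1),("square",(.474,-.139),.08,.095),("plate",(.5,.11),.06,.08)):
    m=(np.hypot(P[:,0]-c[0],P[:,1]-c[1])<.035)&(P[:,2]>lo)&(P[:,2]<hi)
    p=P[m]
    if m.sum()>5: print(n,m.sum(),cv2.minAreaRect(p[:,:2].astype(np.float32)),p.mean(0).round(4))
E
```

```text
3.55 [ 0.38 -0.28 -0.21 -0.   -1.64 -0.49] [ 0.47973417 -0.01810134  0.24520638]
leg_round_center 0.77 [229.9, 158.4, 32.0, 49.8] 1239 [ 0.485 -0.01   0.097]
leg_square_center 0.63 [227.6, 29.7, 32.1, 44.6] 1443 [ 0.475 -0.138  0.086]
leg_waist_center 0.86 [230.8, 101.3, 37.4, 41.6] 1170 [ 0.476 -0.075  0.09 ]
leg_stud_center 0.96 [227.6, 207.1, 30.9, 45.3] 1148 [0.494 0.056 0.066]
leg_stud_center 0.3 [216.8, 27.6, 59.9, 63.1] 1969 [ 0.46  -0.125  0.011]
stud 129 ((0.49547165632247925, 0.06407731026411057), (0.013591009192168713, 0.012791471555829048), 85.11122131347656) [0.4955 0.0629 0.0871]
drum 670 ((0.4958448112010956, 0.06381084024906158), (0.03921128809452057, 0.038503896445035934), 86.69229125976562) [0.4952 0.059  0.0652]
round 644 ((0.4862883388996124, -0.001733904704451561), (0.029466018080711365, 0.028842482715845108), 84.63621520996094) [ 0.4859 -0.0026  0.0999]
waist 1175 ((0.4757145047187805, -0.07386691123247147), (0.036984723061323166, 0.03714393079280853), 48.60005187988281) [ 0.4757 -0.0742  0.0902]
square 1327 ((0.4749903380870819, -0.13906335830688477), (0.03213813900947571, 0.032006338238716125), 89.10267639160156) [ 0.4749 -0.139   0.0861]
plate 760 ((0.49667075276374817, 0.09864561259746552), (0.04427787661552429, 0.06547198444604874), 84.0544204711914) [0.4982 0.1088 0.0706]
```

View pics/w1.png

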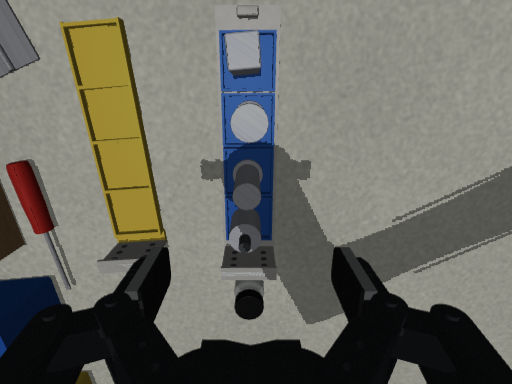

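The wrist picture shows the square leg at (243,53), spool (249,122), round (247,180) and stud (244,238), and the numbers agree with the top view. Next I compute the moves.

```bash
python3 - <<'E'
from h import *
t,r=pose(); M=r.as_matrix(); print(M.round(4))
S=dict(stud=(.4955,.0638),round=(.486,-.0018),waist=(.4757,-.074),square=(.475,-.139))
D=dict(stud=(.644,-.161),round=(.646,-.095),waist=(.648,-.029),square=(.650,.037))
prev=t
for k in S:
    a=np.r_[S[k],0];b=np.r_[D[k],0]
    print(k,"to src",(M.T@(a-prev)*100).round(2)[:2],"to dst",(M.T@(b-a)*100).round(2)[:2]); prev=b
print(delta([.4955,.0638,.047],-.1))
E
```

```text
[[-9.930e-02 -9.951e-01  5.000e-04]
 [-9.951e-01  9.930e-02  2.000e-04]
 [-2.000e-04 -5.000e-04 -1.000e+00]]
stud to src [-8.19 -0.76] to dst [ 20.9  -17.01]
round to src [-14.27  17.3 ] to dst [  7.69 -16.85]
waist to src [-0.4  17.15] to dst [ -6.19 -16.7 ]
square to src [12.66 16.12] to dst [-19.25 -15.67]
(array([-8.19, -0.77, 19.86]), np.float64(0.001))
```

Call:
{"fn": "carry_out", "kwargs": {
  "steps": [
    [0,-2.73,-0.25,0,0,0,0],
    [0,-2.73,-0.25,0,0,0,0],
    [0,-2.73,-0.25,0,0,0,0],
    [0,0,0,3,0,0,0],
    [0,0,0,3,0,0,0]
  ]
}}

```text
time: 4.3
tool_pos: [0.4957, 0.0647, 0.1852]
ee_rot: [-2.108, 2.326, -0.001]
wrist_force: [-0.5, 0.4, -0.5]
opening: 0.0854
grasp_force: 0.0
```

Call:
{"fn": "carry_out", "kwargs": {
  "steps": [
    [0,0,0,3,0,0,0],
    [0,0,0,1,0,0,0],
    [0,0,0,0,0,0,0],
    [0,0,0,0,0,0,0]
  ]
}}

```text
time: 4.7
tool_pos: [0.4962, 0.0631, 0.1471]
ee_rot: [-2.106, 2.329, -0.002]
wrist_force: [-0.7, -0.5, 1.3]
opening: 0.0854
grasp_force: 0.0
```

```bash
python3 - <<'E'
from h import *
s=arm.sense(); f=arm.grab_frame("wrist"); cv2.imwrite("pics/w2.png",f["frame"][...,::-1])
P=wcloud(f,s).reshape(-1,3); print(s["time"],s["tool_pos"])
for n,c,lo,hi in(("stud",(.495,.064),.081,.1),("drum",(.495,.064),.055,.072)):
    m=(np.hypot(P[:,0]-c[0],P[:,1]-c[1])<.035)&(P[:,2]>lo)&(P[:,2]<hi)
    p=P[m]
    if m.sum()>5: print(n,m.sum(),cv2.minAreaRect(p[:,:2].astype(np.float32)),p.mean(0).round(4))
print(delta([.4955,.0638,.047],-.1))
E
```

```text
4.7 [0.49617443 0.06314051 0.14710792]
stud 312 ((0.4957323670387268, 0.06409284472465515), (0.013289566151797771, 0.013612848706543446), 65.71505737304688) [0.4956 0.0633 0.0874]
drum 1551 ((0.49588409066200256, 0.06440630555152893), (0.03938906267285347, 0.03898482769727707), 57.7576904296875) [0.4954 0.0605 0.0656]
(array([-0.04,  0.12, 10.04]), np.float64(-0.001))
```

View pics/w2.png

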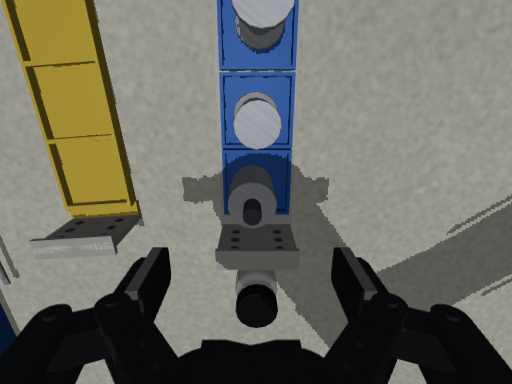

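The stud leg is centred between the fingers at (251,208), so I descend and grip.

Call:
{"fn": "carry_out", "kwargs": {
  "steps": [
    [0,0,0.05,2.5,0,0,0],
    [0,0,0,2.5,0,0,0],
    [0,0,0,2.5,0,0,0],
    [0,0,0,1.5,0,0,0],
    [0,0,0,1,0,0,0]
  ]
}}

```text
time: 5.25
tool_pos: [0.4953, 0.063, 0.0453]
ee_rot: [-2.106, 2.33, -0.001]
wrist_force: [0.2, 0.8, -0.1]
opening: 0.0854
grasp_force: 0.0
```

Call:
{"fn": "carry_out", "kwargs": {
  "steps": [
    [0,0,0,0,0,0,0],
    [0.3,0,0,0,0,0,0],
    [0.5,0,0,0,0,0,0],
    [0.8,0,0,0,0,0,0],
    [1,0,0,0,0,0,0]
  ],
  "force": 40
}}

```text
time: 5.75
tool_pos: [0.4956, 0.0632, 0.0464]
ee_rot: [-2.106, 2.329, -0.001]
wrist_force: [-0.1, 0.3, 3.3]
opening: 0.038
grasp_force: 40.3
```

Call:
{"fn": "carry_out", "kwargs": {
  "steps": [
    [1,0,0,0,0,0,0],
    [1,0,0,0,0,0,0],
    [1,0,0,0,0,0,0],
    [1,0,0,0,0,0,0],
    [1,0,0,0,0,0,0]
  ]
}}

```text
time: 6.25
tool_pos: [0.4956, 0.0631, 0.0463]
ee_rot: [-2.106, 2.329, -0.002]
wrist_force: [-1.1, 0.7, 5.7]
opening: 0.0382
grasp_force: 40.6
```

Call:
{"fn": "carry_out", "kwargs": {
  "steps": [
    [1,0,0,-1,0,0,0],
    [1,0,0,-2,0,0,0],
    [1,0,0,-3,0,0,0],
    [1,0,0,-3,0,0,0],
    [1,0,0,-2,0,0,0]
  ]
}}

```text
time: 6.75
tool_pos: [0.4951, 0.0629, 0.1575]
ee_rot: [-2.106, 2.33, -0.001]
wrist_force: [-0.4, -0.2, -1.0]
opening: 0.0382
grasp_force: 40.4
```

Call:
{"fn": "carry_out", "kwargs": {
  "steps": [
    [1,0.9,-0.7,0,0,0,0],
    [1,1.5,-1.3,0,0,0,0],
    [1,2,-1.5,0,0,0,0],
    [1,2,-1.5,0,0,0,0],
    [1,2,-2,0,0,0,0]
  ]
}}

```text
time: 7.25
tool_pos: [0.5558, -0.0289, 0.1537]
ee_rot: [2.105, -2.329, -0.003]
wrist_force: [-0.0, 0.2, -0.9]
opening: 0.0383
grasp_force: 40.5
```

Call:
{"fn": "carry_out", "kwargs": {
  "steps": [
    [1,2,-2,0,0,0,0],
    [1,2,-2,0,0,0,0],
    [1,2,-2,0,0,0,0],
    [1,2,-1.5,0,0,0,0],
    [1,2,-1.5,0,0,0,0]
  ]
}}

```text
time: 7.75
tool_pos: [0.6354, -0.1377, 0.1529]
ee_rot: [2.104, -2.329, -0.004]
wrist_force: [-0.6, 0.5, -0.9]
opening: 0.038
grasp_force: 40.5
```

Call:
{"fn": "carry_out", "kwargs": {
  "steps": [
    [1,1.5,-0.6,0,0,0,0],
    [1,1,-0.4,0,0,0,0],
    [1,0,0,0,0,0,0],
    [1,0,0,0,0,0,0]
  ]
}}

```text
time: 8.15
tool_pos: [0.6427, -0.1618, 0.1551]
ee_rot: [2.106, -2.331, -0.001]
wrist_force: [0.3, 0.4, -2.3]
opening: 0.038
grasp_force: 40.5
```

```bash
python3 - <<'E'
from h import *
s=arm.sense(); f=arm.grab_frame("wrist"); cv2.imwrite("pics/w3.png",f["frame"][...,::-1])
print(s["time"],s["tool_pos"],s["opening"],s["grasp_force"],delta([.644,-.161,.044],-.1))
E
```

```text
8.15 [ 0.64273118 -0.16180655  0.15512072] 0.03804669175270826 40.52907407283783 (array([-0.06, -0.11, 11.14]), np.float64(-0.0))
```

View pics/w3.png

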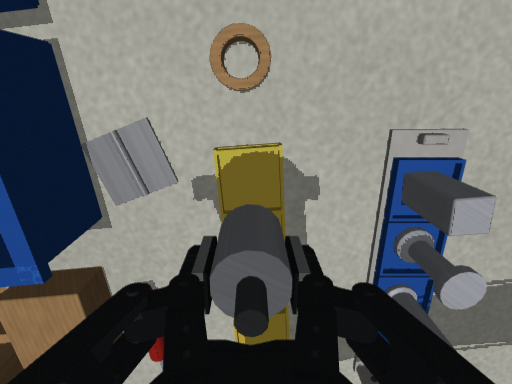

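The stud leg hangs straight in the grip at (252,270), over the first compartment. I lower it slowly.

Call:
{"fn": "carry_out", "kwargs": {
  "steps": [
    [1,-0.05,-0.1,2,0,0,0],
    [1,0,0,3,0,0,0],
    [1,0,0,3,0,0,0],
    [1,0,0,1.5,0,0,0],
    [1,0,0,1,0,0,0]
  ]
}}

```text
time: 8.7
tool_pos: [0.6436, -0.1611, 0.0493]
ee_rot: [2.107, -2.329, -0.001]
wrist_force: [-0.5, -0.6, -1.0]
opening: 0.0379
grasp_force: 40.5
```

Call:
{"fn": "carry_out", "kwargs": {
  "steps": [
    [1,0,0,0.3,0,0,0],
    [1,0,0,0.2,0,0,0],
    [1,0,0,0.1,0,0,0],
    [1,0,0,0,0,0,0],
    [1,0,0,0,0,0,0]
  ]
}}

```text
time: 9.2
tool_pos: [0.6445, -0.1618, 0.0451]
ee_rot: [-2.106, 2.33, -0.001]
wrist_force: [-0.2, -0.4, -1.5]
opening: 0.0378
grasp_force: 40.5
```

Call:
{"fn": "carry_out", "kwargs": {
  "steps": [
    [1,0,0,0.1,0,0,0],
    [1,0,0,0,0,0,0]
  ]
}}

```text
time: 9.4
tool_pos: [0.6441, -0.1618, 0.0434]
ee_rot: [-2.106, 2.331, -0.0]
wrist_force: [0.5, -0.5, -1.8]
opening: 0.0379
grasp_force: 40.5
```

Call:
{"fn": "carry_out", "kwargs": {
  "steps": [
    [1,0,0,0.1,0,0,0],
    [1,0,0,0,0,0,0]
  ]
}}

```text
time: 9.6
tool_pos: [0.6442, -0.1618, 0.0425]
ee_rot: [-2.106, 2.331, -0.001]
wrist_force: [0.6, 0.7, -0.6]
opening: 0.0379
grasp_force: 40.7
```

Call:
{"fn": "carry_out", "kwargs": {
  "steps": [
    [0.45,0,0,0,0,0,0],
    [0.35,0,0,0,0,0,0],
    [0.2,0,0,0,0,0,0],
    [0,0,0,0,0,0,0],
    [0,0,0,0,0,0,0]
  ]
}}

```text
time: 10.1
tool_pos: [0.6441, -0.1618, 0.0424]
ee_rot: [2.106, -2.331, 0.0]
wrist_force: [0.4, -0.2, -1.1]
opening: 0.0855
grasp_force: 0.0
```

Call:
{"fn": "carry_out", "kwargs": {
  "steps": [
    [0,0,0,-1,0,0,0],
    [0,0,0,-2.5,0,0,0],
    [0,0,0,-3,0,0,0],
    [0,0,0,-3,0,0,0],
    [0,0,0,-2.5,0,0,0]
  ]
}}

```text
time: 10.6
tool_pos: [0.6444, -0.1619, 0.1655]
ee_rot: [-2.106, 2.33, -0.003]
wrist_force: [0.8, -0.3, 0.1]
opening: 0.0852
grasp_force: 0.0
```

Call:
{"fn": "carry_out", "kwargs": {
  "steps": [
    [0,-1.4,1.7,0,0,0,0],
    [0,-2.5,3,0,0,0,0],
    [0,-2.5,3,0,0,0,0],
    [0,-2.5,3,0,0,0,0],
    [0,-2.5,3,0,0,0,0]
  ]
}}

```text
time: 11.1
tool_pos: [0.5183, -0.0338, 0.1632]
ee_rot: [-2.106, 2.33, -0.001]
wrist_force: [0.6, 1.1, 0.5]
opening: 0.0855
grasp_force: 0.0
```

Call:
{"fn": "carry_out", "kwargs": {
  "steps": [
    [0,-1.9,2.3,0,0,0,0],
    [0,-1,1.3,0,0,0,0],
    [0,0,0,0,0,0,0],
    [0,0,0,0,0,0,0]
  ]
}}

```text
time: 11.5
tool_pos: [0.4867, -0.0019, 0.1634]
ee_rot: [-2.107, 2.329, -0.001]
wrist_force: [-0.6, 0.3, 0.3]
opening: 0.0851
grasp_force: 0.0
```

```bash
cat > chk.py <<'E'
from h import *
import sys
def chk(name,c,lo,hi,tcp,dst=None):
    s=arm.sense(); f=arm.grab_frame("wrist"); P=wcloud(f,s).reshape(-1,3)
    print("t",s["time"],s["tool_pos"].round(4),"open",round(s["opening"],4))
    m=(np.hypot(P[:,0]-c[0],P[:,1]-c[1])<.035)&(P[:,2]>lo)&(P[:,2]<hi)
    if m.sum()>5: print(name,m.sum(),cv2.minAreaRect(P[m][:,:2].astype(np.float32)),P[m].mean(0).round(4))
    print(delta(tcp,-.1,s))
    g=arm.grab_frame("top"); Q=cloud(g).reshape(-1,3)
    for n,d in dict(stud=(.644,-.161),round=(.646,-.095),waist=(.648,-.029),square=(.650,.037)).items():
        m=(np.hypot(Q[:,0]-d[0],Q[:,1]-d[1])<.03)&(Q[:,2]>.045)&(Q[:,2]<.11)
        if m.sum()>20:
            q=Q[m]; q=q[q[:,2]>q[:,2].max()-.008 if n!="stud" else (q[:,2]>.05)]
            print("at dst",n,m.sum(),np.array(cv2.minAreaRect(q[:,:2].astype(np.float32))[0]).round(4)-d,"top z",q[:,2].max().round(3),q.mean(0).round(4))
E
python3 -c "
from chk import *
chk('round',(.486,-.002),.094,.11,[.486,-.0018,.06])"
```

```text
t 11.5 [ 0.4867 -0.0019  0.1634] open 0.0851
round 1238 ((0.4860064685344696, -0.001735849305987358), (0.02967073954641819, 0.02922315150499344), 49.314266204833984) [ 0.4858 -0.0028  0.0999]
(array([-0.  ,  0.09, 10.33]), np.float64(-0.0))
at dst stud 244 [-0.0006  0.0016] top z 0.086 [ 0.6423 -0.159   0.0647]
```

Call:
{"fn": "carry_out", "kwargs": {
  "steps": [
    [0,0,0.05,2.5,0,0,0],
    [0,0,0,2.5,0,0,0],
    [0,0,0,2.5,0,0,0],
    [0,0,0,1.8,0,0,0],
    [0,0,0,1,0,0,0]
  ]
}}

```text
time: 12.1
tool_pos: [0.4853, -0.0029, 0.0573]
ee_rot: [2.103, -2.33, -0.002]
wrist_force: [0.3, -0.2, -0.3]
opening: 0.0855
grasp_force: 0.0
```

Call:
{"fn": "carry_out", "kwargs": {
  "steps": [
    [0,0,0,0,0,0,0],
    [0.3,0,0,0,0,0,0],
    [0.5,0,0,0,0,0,0],
    [0.8,0,0,0,0,0,0],
    [1,0,0,0,0,0,0]
  ]
}}

```text
time: 12.6
tool_pos: [0.4862, -0.0019, 0.06]
ee_rot: [-2.106, 2.33, -0.001]
wrist_force: [-3.0, 2.7, 14.6]
opening: 0.0284
grasp_force: 39.7
```

Call:
{"fn": "carry_out", "kwargs": {
  "steps": [
    [1,0,0,0,0,0,0],
    [1,0,0,0,0,0,0],
    [1,0,0,0,0,0,0],
    [1,0,0,0,0,0,0]
  ]
}}

```text
time: 13.0
tool_pos: [0.4862, -0.0019, 0.0601]
ee_rot: [-2.106, 2.33, -0.001]
wrist_force: [-3.5, 1.5, 6.1]
opening: 0.0283
grasp_force: 39.2
```

Call:
{"fn": "carry_out", "kwargs": {
  "steps": [
    [1,0,0,-1,0,0,0],
    [1,0,0,-2,0,0,0],
    [1,0,0,-3,0,0,0],
    [1,0,0,-3,0,0,0],
    [1,0,0,-2,0,0,0]
  ]
}}

```text
time: 13.5
tool_pos: [0.4863, -0.002, 0.1716]
ee_rot: [-2.105, 2.33, -0.002]
wrist_force: [0.3, 0.1, -2.5]
opening: 0.0284
grasp_force: 39.7
```

Call:
{"fn": "carry_out", "kwargs": {
  "steps": [
    [1,0.3,-0.85,0,0,0,0],
    [1,0.7,-1.5,0,0,0,0],
    [1,0.9,-2,0,0,0,0],
    [1,1,-2,0,0,0,0],
    [1,1,-2,0,0,0,0]
  ]
}}

```text
time: 14.0
tool_pos: [0.5655, -0.0498, 0.1674]
ee_rot: [2.105, -2.329, -0.003]
wrist_force: [0.3, 0.7, -1.5]
opening: 0.0286
grasp_force: 39.8
```

Call:
{"fn": "carry_out", "kwargs": {
  "steps": [
    [1,1,-2,0,0,0,0],
    [1,0.9,-2,0,0,0,0],
    [1,0.9,-2,0,0,0,0],
    [1,0.6,-1.5,0,0,0,0],
    [1,0.4,-1,0,0,0,0]
  ]
}}

```text
time: 14.5
tool_pos: [0.6461, -0.0964, 0.1668]
ee_rot: [2.104, -2.33, -0.004]
wrist_force: [-0.3, 0.9, -1.5]
opening: 0.0282
grasp_force: 39.8
```

Call:
{"fn": "carry_out", "kwargs": {
  "steps": [
    [1,0,0,0,0,0,0],
    [1,0,0,0,0,0,0],
    [1,0,0,0,0,0,0]
  ]
}}

```text
time: 14.8
tool_pos: [0.6454, -0.0952, 0.1693]
ee_rot: [2.107, -2.33, -0.0]
wrist_force: [-0.2, 0.9, -2.2]
opening: 0.0283
grasp_force: 39.9
```

```bash
python3 - <<'E'
from h import *
s=arm.sense(); f=arm.grab_frame("wrist"); cv2.imwrite("pics/w4.png",f["frame"][...,::-1])
print(s["time"],s["tool_pos"],s["opening"],s["grasp_force"],delta([.646,-.095,.0565],-.1))
E
```

```text
14.8 [ 0.64540235 -0.09521082  0.16927298] 0.02830421120866359 39.88758981227875 (array([-0.02, -0.05, 11.3 ]), np.float64(-0.0))
```

View pics/w4.png

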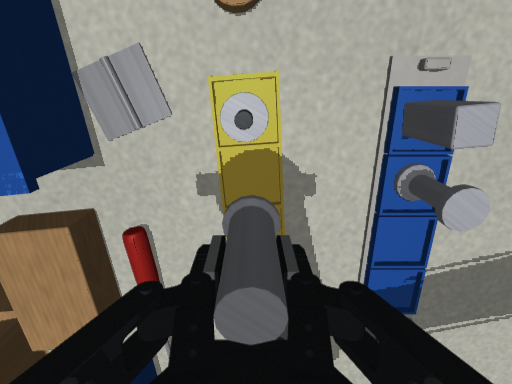

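The stud leg stands in its compartment at (244,118). The round leg hangs straight over the second compartment, with its foot at (250,205). I lower it.

Call:
{"fn": "carry_out", "kwargs": {
  "steps": [
    [1,0,-0.05,2,0,0,0],
    [1,0,0,3,0,0,0],
    [1,0,0,3,0,0,0],
    [1,0,0,1.5,0,0,0],
    [1,0,0,1,0,0,0]
  ]
}}

```text
time: 15.35
tool_pos: [0.6457, -0.0955, 0.0634]
ee_rot: [2.106, -2.329, -0.001]
wrist_force: [-0.3, -0.1, -1.5]
opening: 0.0286
grasp_force: 39.8
```

Call:
{"fn": "carry_out", "kwargs": {
  "steps": [
    [1,0,0,0.4,0,0,0],
    [1,0,0,0.2,0,0,0],
    [1,0,0,0.1,0,0,0],
    [1,0,0,0.1,0,0,0],
    [1,0,0,0,0,0,0]
  ]
}}

```text
time: 15.85
tool_pos: [0.6466, -0.0956, 0.0569]
ee_rot: [-2.106, 2.33, -0.001]
wrist_force: [0.2, -0.6, -2.7]
opening: 0.0284
grasp_force: 39.8
```

Call:
{"fn": "carry_out", "kwargs": {
  "steps": [
    [1,0,0,0,0,0,0],
    [1,0,0,0,0,0,0]
  ]
}}

```text
time: 16.05
tool_pos: [0.6464, -0.0956, 0.0566]
ee_rot: [-2.106, 2.331, -0.0]
wrist_force: [-0.3, 0.3, -1.3]
opening: 0.0283
grasp_force: 39.8
```

Call:
{"fn": "carry_out", "kwargs": {
  "steps": [
    [0.55,0,0,0,0,0,0],
    [0.4,0,0,0,0,0,0],
    [0.2,0,0,0,0,0,0],
    [0,0,0,0,0,0,0],
    [0,0,0,0,0,0,0]
  ]
}}

```text
time: 16.55
tool_pos: [0.6463, -0.0957, 0.0565]
ee_rot: [-2.106, 2.331, -0.0]
wrist_force: [0.5, -0.5, 0.4]
opening: 0.0854
grasp_force: 0.0
```

Call:
{"fn": "carry_out", "kwargs": {
  "steps": [
    [0,0,0,-1,0,0,0],
    [0,0,0,-2.5,0,0,0],
    [0,0,0,-3,0,0,0],
    [0,0,0,-3,0,0,0],
    [0,0,0,-1.5,0,0,0]
  ]
}}

```text
time: 17.05
tool_pos: [0.6474, -0.0959, 0.1708]
ee_rot: [-2.104, 2.328, -0.006]
wrist_force: [-0.1, -0.3, 0.4]
opening: 0.0855
grasp_force: 0.0
```

Call:
{"fn": "carry_out", "kwargs": {
  "steps": [
    [0,0,1.7,0,0,0,0],
    [0,-0.1,3,0,0,0,0],
    [0,-0.1,3,0,0,0,0],
    [0,-0.1,3,0,0,0,0],
    [0,-0.1,3,0,0,0,0]
  ]
}}

```text
time: 17.55
tool_pos: [0.5091, -0.0777, 0.166]
ee_rot: [2.106, -2.331, -0.001]
wrist_force: [-0.6, 1.1, 0.7]
opening: 0.0855
grasp_force: 0.0
```

Call:
{"fn": "carry_out", "kwargs": {
  "steps": [
    [0,0,2.2,0,0,0,0],
    [0,0,1.2,0,0,0,0],
    [0,0,0,0,0,0,0],
    [0,0,0,0,0,0,0]
  ]
}}

```text
time: 17.95
tool_pos: [0.4768, -0.0743, 0.1665]
ee_rot: [-2.106, 2.33, -0.001]
wrist_force: [-0.5, 0.4, 0.6]
opening: 0.0857
grasp_force: 0.0
```

```bash
python3 -c "
from chk import *
chk('waist',(.4757,-.074),.084,.1,[.4757,-.074,.073])"
```

```text
t 17.95 [ 0.4768 -0.0743  0.1665] open 0.0857
waist 1748 ((0.4758816063404083, -0.0739041417837143), (0.037835948169231415, 0.036841463297605515), 48.49872970581055) [ 0.4755 -0.0751  0.09  ]
(array([-0.02,  0.12,  9.35]), np.float64(-0.001))
at dst stud 247 [-0.0006  0.0014] top z 0.088 [ 0.6423 -0.159   0.0647]
at dst round 192 [-1.e-04 -1.e-04] top z 0.101 [ 0.6454 -0.095   0.096 ]
```

Call:
{"fn": "carry_out", "kwargs": {
  "steps": [
    [0,0,0.1,2.5,0,0,0],
    [0,0,0,2.5,0,0,0],
    [0,0,0,2,0,0,0],
    [0,0,0,1.3,0,0,0],
    [0,0,0,1,0,0,0]
  ]
}}

```text
time: 18.55
tool_pos: [0.4756, -0.0745, 0.0722]
ee_rot: [2.105, -2.33, -0.001]
wrist_force: [0.4, -0.0, 0.7]
opening: 0.0855
grasp_force: 0.0
```

Call:
{"fn": "carry_out", "kwargs": {
  "steps": [
    [0,0,0,0,0,0,0],
    [0.3,0,0,0,0,0,0],
    [0.5,0,0,0,0,0,0],
    [0.8,0,0,0,0,0,0],
    [1,0,0,0,0,0,0]
  ]
}}

```text
time: 19.05
tool_pos: [0.476, -0.0743, 0.0744]
ee_rot: [-2.106, 2.33, -0.002]
wrist_force: [-0.5, -0.5, 2.5]
opening: 0.0364
grasp_force: 39.7
```

Call:
{"fn": "carry_out", "kwargs": {
  "steps": [
    [1,0,0,0,0,0,0],
    [1,0,0,0,0,0,0],
    [1,0,0,0,0,0,0],
    [1,0,0,0,0,0,0]
  ]
}}

```text
time: 19.45
tool_pos: [0.476, -0.0743, 0.0744]
ee_rot: [-2.106, 2.33, -0.002]
wrist_force: [-2.3, 1.3, 5.0]
opening: 0.0364
grasp_force: 39.8
```

Call:
{"fn": "carry_out", "kwargs": {
  "steps": [
    [1,0,0,-1,0,0,0],
    [1,0,0,-2,0,0,0],
    [1,0,0,-3,0,0,0],
    [1,0,0,-3,0,0,0],
    [1,0,0,-2,0,0,0]
  ]
}}

```text
time: 19.95
tool_pos: [0.4758, -0.0743, 0.1856]
ee_rot: [-2.106, 2.33, -0.002]
wrist_force: [-0.0, -0.4, -1.4]
opening: 0.036
grasp_force: 40.3
```

Call:
{"fn": "carry_out", "kwargs": {
  "steps": [
    [1,-0.3,-0.8,0,0,0,0],
    [1,-0.5,-1.5,0,0,0,0],
    [1,-0.7,-2,0,0,0,0],
    [1,-0.8,-2,0,0,0,0],
    [1,-0.8,-2,0,0,0,0]
  ]
}}

```text
time: 20.45
tool_pos: [0.5618, -0.0514, 0.1813]
ee_rot: [2.105, -2.329, -0.003]
wrist_force: [-0.0, 0.3, -2.0]
opening: 0.0365
grasp_force: 40.3
```

Call:
{"fn": "carry_out", "kwargs": {
  "steps": [
    [1,-0.8,-2,0,0,0,0],
    [1,-0.7,-2,0,0,0,0],
    [1,-0.7,-2,0,0,0,0],
    [1,-0.5,-1.4,0,0,0,0],
    [1,-0.4,-1,0,0,0,0]
  ]
}}

```text
time: 20.95
tool_pos: [0.6484, -0.029, 0.1806]
ee_rot: [2.105, -2.329, -0.004]
wrist_force: [-0.5, -1.2, -1.4]
opening: 0.0362
grasp_force: 40.4
```

Call:
{"fn": "carry_out", "kwargs": {
  "steps": [
    [1,0,0,0,0,0,0],
    [1,0,0,0,0,0,0],
    [1,0,0,0,0,0,0]
  ]
}}

```text
time: 21.25
tool_pos: [0.6475, -0.0296, 0.1833]
ee_rot: [2.106, -2.331, -0.0]
wrist_force: [-0.1, -0.5, -2.3]
opening: 0.0361
grasp_force: 40.4
```

```bash
python3 - <<'E'
from h import *
s=arm.sense(); f=arm.grab_frame("wrist"); cv2.imwrite("pics/w5.png",f["frame"][...,::-1])
print(s["time"],s["tool_pos"],s["opening"],s["grasp_force"],delta([.648,-.029,.0708],-.1))
E
```

```text
21.25 [ 0.6475456  -0.02955511  0.18330251] 0.036123007778656305 40.44735945411958 (array([-0.06, -0.03, 11.28]), np.float64(-0.001))
```

View pics/w5.png

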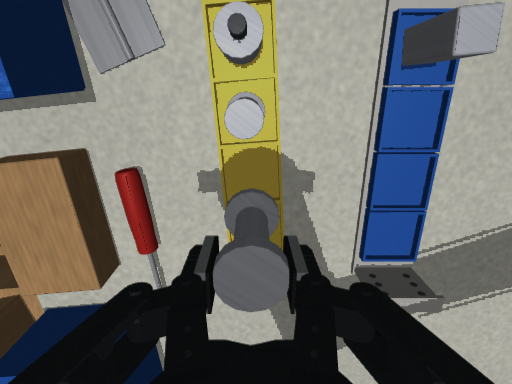

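The stud leg at (238,32) and the round leg at (244,117) stand in their compartments. The spool hangs straight, with its foot at (251,210) over the third compartment. I lower and release it, then go on to the square leg.

Call:
{"fn": "carry_out", "kwargs": {
  "steps": [
    [1,-0.05,-0.05,2,0,0,0],
    [1,0,0,3,0,0,0],
    [1,0,0,3,0,0,0],
    [1,0,0,1.5,0,0,0],
    [1,0,0,1,0,0,0]
  ]
}}

```text
time: 21.8
tool_pos: [0.6479, -0.0292, 0.0774]
ee_rot: [2.106, -2.33, -0.001]
wrist_force: [0.4, 0.2, -1.9]
opening: 0.0362
grasp_force: 40.5
```

Call:
{"fn": "carry_out", "kwargs": {
  "steps": [
    [1,0,0,0.4,0,0,0],
    [1,0,0,0.2,0,0,0],
    [1,0,0,0.1,0,0,0],
    [1,0,0,0.1,0,0,0],
    [1,0,0,0,0,0,0]
  ]
}}

```text
time: 22.3
tool_pos: [0.6488, -0.0289, 0.0709]
ee_rot: [-2.106, 2.33, -0.001]
wrist_force: [-0.8, 0.8, -2.5]
opening: 0.0359
grasp_force: 40.5
```

Call:
{"fn": "carry_out", "kwargs": {
  "steps": [
    [1,0,0,0,0,0,0],
    [1,0,0,0,0,0,0]
  ]
}}

```text
time: 22.5
tool_pos: [0.6486, -0.029, 0.0706]
ee_rot: [-2.106, 2.331, -0.001]
wrist_force: [-0.6, -1.0, -1.9]
opening: 0.0361
grasp_force: 40.5
```

Call:
{"fn": "carry_out", "kwargs": {
  "steps": [
    [0.45,0,0,0,0,0,0],
    [0.35,0,0,0,0,0,0],
    [0.2,0,0,0,0,0,0],
    [0,0,0,0,0,0,0],
    [0,0,0,0,0,0,0]
  ]
}}

```text
time: 23.0
tool_pos: [0.6486, -0.029, 0.0704]
ee_rot: [-2.106, 2.331, -0.0]
wrist_force: [0.2, -0.3, -0.5]
opening: 0.0855
grasp_force: 0.0
```

Call:
{"fn": "carry_out", "kwargs": {
  "steps": [
    [0,0,0,-1,0,0,0],
    [0,0,0,-2.5,0,0,0],
    [0,0,0,-3,0,0,0],
    [0,0,0,-3,0,0,0],
    [0,0,0,-0.5,0,0,0]
  ]
}}

```text
time: 23.5
tool_pos: [0.6503, -0.0293, 0.1766]
ee_rot: [-2.103, 2.326, -0.009]
wrist_force: [1.0, 0.4, 0.4]
opening: 0.0852
grasp_force: 0.0
```

Call:
{"fn": "carry_out", "kwargs": {
  "steps": [
    [0,1.3,1.6,0,0,0,0],
    [0,2.3,3,0,0,0,0],
    [0,2.3,3,0,0,0,0],
    [0,2.3,3,0,0,0,0],
    [0,2.2,2.8,0,0,0,0]
  ]
}}

```text
time: 24.0
tool_pos: [0.5033, -0.1197, 0.1708]
ee_rot: [-2.106, 2.33, -0.001]
wrist_force: [-0.0, -0.3, 1.9]
opening: 0.0855
grasp_force: 0.0
```

Call:
{"fn": "carry_out", "kwargs": {
  "steps": [
    [0,1.5,1.8,0,0,0,0],
    [0,0.8,1,0,0,0,0],
    [0,0,0,0,0,0,-0.084],
    [0,0,0,0,0,0,0],
    [0,0,0,0,0,0,0]
  ]
}}

```text
time: 24.5
tool_pos: [0.4748, -0.1388, 0.1704]
ee_rot: [2.2, -2.242, 0.0]
wrist_force: [-0.7, 0.2, 0.1]
opening: 0.0855
grasp_force: 0.0
```

```bash
python3 -c "
from chk import *
chk('square',(.475,-.139),.08,.095,[.475,-.139,.055])"
```

```text
t 24.5 [ 0.4748 -0.1388  0.1704] open 0.0855
square 1497 ((0.4748166799545288, -0.1395178884267807), (0.031983472406864166, 0.03203584998846054), 88.98542785644531) [ 0.4748 -0.1406  0.0859]
(array([ 0.02, -0.02, 11.54]), np.float64(0.081))
at dst stud 248 [-0.0003  0.0012] top z 0.087 [ 0.6423 -0.159   0.0644]
at dst round 190 [-0.0006 -0.0001] top z 0.099 [ 0.6454 -0.0949  0.0959]
at dst waist 223 [-0.0011  0.0008] top z 0.09 [ 0.6471 -0.0286  0.086 ]
```

Call:
{"fn": "carry_out", "kwargs": {
  "steps": [
    [0,0.05,0,2.5,0,0,0],
    [0,0,0,3,0,0,0],
    [0,0,0,3,0,0,0],
    [0,0,0,2,0,0,0],
    [0,0,0,1,0,0,0]
  ]
}}

```text
time: 25.1
tool_pos: [0.4736, -0.1393, 0.053]
ee_rot: [2.2, -2.239, -0.004]
wrist_force: [-0.5, 0.2, 0.1]
opening: 0.0855
grasp_force: 0.0
```

Call:
{"fn": "carry_out", "kwargs": {
  "steps": [
    [0,0,0,0,0,0,0],
    [0.3,0,0,0,0,0,0],
    [0.5,0,0,0,0,0,0],
    [0.8,0,0,0,0,0,0],
    [1,0,0,0,0,0,0]
  ]
}}

```text
time: 25.6
tool_pos: [0.475, -0.1396, 0.0563]
ee_rot: [-2.202, 2.24, -0.002]
wrist_force: [-1.2, 0.3, -0.1]
opening: 0.0316
grasp_force: 39.8
```

Call:
{"fn": "carry_out", "kwargs": {
  "steps": [
    [1,0,0,0,0,0,0],
    [1,0,0,0,0,0,0],
    [1,0,0,0,0,0,0],
    [1,0,0,0,0,0,0]
  ]
}}

```text
time: 26.0
tool_pos: [0.475, -0.1396, 0.0562]
ee_rot: [-2.202, 2.24, -0.002]
wrist_force: [-1.1, 0.3, 5.8]
opening: 0.0315
grasp_force: 40.4
```

```bash
python3 -c "
from h import *
t,r=pose();M=r.as_matrix();print(t,M.round(3));d=delta([.650,.037,t[2]]);print(d)"
```

```text
[ 0.47499536 -0.13959562  0.05623615] [[-0.017 -1.     0.001]
 [-1.     0.017 -0.   ]
 [ 0.    -0.001 -1.   ]]
(array([-17.95, -17.2 ,   0.02]), 0)
```

Call:
{"fn": "carry_out", "kwargs": {
  "steps": [
    [1,0,0,-1,0,0,0],
    [1,0,0,-3,0,0,0],
    [1,0,0,-3,0,0,0],
    [1,0,0,-3,0,0,0],
    [1,0,0,-2,0,0,0]
  ]
}}

```text
time: 26.5
tool_pos: [0.4747, -0.1396, 0.1777]
ee_rot: [-2.202, 2.24, -0.002]
wrist_force: [0.4, -0.1, -1.3]
opening: 0.0319
grasp_force: 40.0
```

Call:
{"fn": "carry_out", "kwargs": {
  "steps": [
    [1,-0.8,-0.8,0,0,0,0],
    [1,-1.5,-1.4,0,0,0,0],
    [1,-2,-2,0,0,0,0],
    [1,-2,-2,0,0,0,0],
    [1,-2,-2,0,0,0,0]
  ]
}}

```text
time: 27.0
tool_pos: [0.5585, -0.0559, 0.1728]
ee_rot: [2.201, -2.238, -0.004]
wrist_force: [0.3, -1.0, -1.1]
opening: 0.0315
grasp_force: 40.1
```

Call:
{"fn": "carry_out", "kwargs": {
  "steps": [
    [1,-2,-2,0,0,0,0],
    [1,-2,-2,0,0,0,0],
    [1,-2,-2,0,0,0,0],
    [1,-2,-1.5,0,0,0,0],
    [1,-1,-1,0,0,0,0]
  ]
}}

```text
time: 27.5
tool_pos: [0.6449, 0.0336, 0.1716]
ee_rot: [2.202, -2.236, -0.005]
wrist_force: [0.3, -0.4, -1.3]
opening: 0.0317
grasp_force: 40.1
```

Call:
{"fn": "carry_out", "kwargs": {
  "steps": [
    [1,-0.65,-0.5,0,0,0,0],
    [1,0,0,0,0,0,0],
    [1,0,0,0,0,0,0]
  ]
}}

```text
time: 27.8
tool_pos: [0.6492, 0.0372, 0.1743]
ee_rot: [2.202, -2.239, -0.001]
wrist_force: [-1.0, -1.1, -1.3]
opening: 0.0319
grasp_force: 40.1
```

```bash
python3 - <<'E'
from h import *
s=arm.sense(); f=arm.grab_frame("wrist"); cv2.imwrite("pics/w6.png",f["frame"][...,::-1])
print(s["time"],s["tool_pos"],s["opening"],s["grasp_force"],delta([.650,.037,.0526]))
E
```

```text
27.8 [0.64919435 0.03716959 0.17434302] 0.0319483598155763 40.06914138793945 (array([-0.02, -0.09, 12.22]), 0)
```

View pics/w6.png

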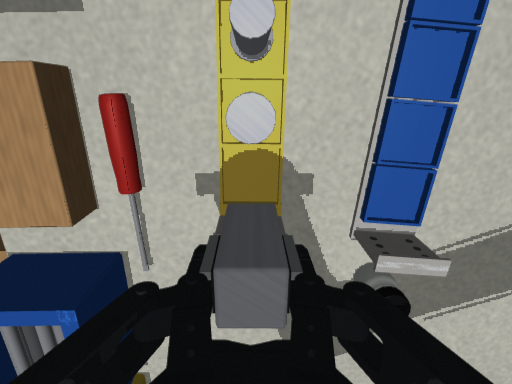

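The spool at (250,118) and the round leg at (251,25) stand. The square leg hangs straight over the last compartment at (251,265). I lower and release it.

Call:
{"fn": "carry_out", "kwargs": {
  "steps": [
    [1,0,-0.08,2,0,0,0],
    [1,0,0,3,0,0,0],
    [1,0,0,3,0,0,0],
    [1,0,0,2,0,0,0],
    [1,0,0,1.3,0,0,0]
  ]
}}

```text
time: 28.35
tool_pos: [0.6492, 0.0363, 0.0605]
ee_rot: [2.2, -2.24, -0.002]
wrist_force: [-0.3, -0.6, -2.0]
opening: 0.0315
grasp_force: 40.1
```

Call:
{"fn": "carry_out", "kwargs": {
  "steps": [
    [1,0,0,0.5,0,0,0],
    [1,0,0,0.2,0,0,0],
    [1,0,0,0.1,0,0,0],
    [1,0,0,0.1,0,0,0],
    [1,0,0,0,0,0,0]
  ]
}}

```text
time: 28.85
tool_pos: [0.6507, 0.0371, 0.0541]
ee_rot: [-2.202, 2.24, -0.001]
wrist_force: [-0.5, -1.3, -0.8]
opening: 0.0314
grasp_force: 40.1
```

Call:
{"fn": "carry_out", "kwargs": {
  "steps": [
    [1,0,0,0,0,0,0],
    [1,0,0,0,0,0,0]
  ]
}}

```text
time: 29.05
tool_pos: [0.6505, 0.0371, 0.0536]
ee_rot: [-2.202, 2.24, -0.0]
wrist_force: [0.4, -0.6, -1.1]
opening: 0.0319
grasp_force: 40.1
```

Call:
{"fn": "carry_out", "kwargs": {
  "steps": [
    [1,0,0,0.1,0,0,0],
    [1,0,0,0,0,0,0],
    [0.5,0,0,0,0,0,0],
    [0.35,0,0,0,0,0,0],
    [0.2,0,0,0,0,0,0]
  ]
}}

```text
time: 29.55
tool_pos: [0.6505, 0.037, 0.0526]
ee_rot: [-2.202, 2.24, -0.001]
wrist_force: [0.4, -0.2, 0.4]
opening: 0.0676
grasp_force: 0.0
```

Call:
{"fn": "carry_out", "kwargs": {
  "steps": [
    [0,0,0,0,0,0,0],
    [0,0,0,0,0,0,0],
    [0,0,0,-1,0,0,0],
    [0,0,0,-2.5,0,0,0],
    [0,0,0,-3,0,0,0]
  ]
}}

```text
time: 30.05
tool_pos: [0.6498, 0.0368, 0.1176]
ee_rot: [2.201, -2.239, -0.001]
wrist_force: [0.6, -0.4, 0.2]
opening: 0.0854
grasp_force: 0.0
```

Call:
{"fn": "carry_out", "kwargs": {
  "steps": [
    [0,0,0,-3,0,0,0],
    [0,0,0,-3,0,0,0],
    [0,0,2,-1,0,0,0],
    [0,0,3,0,0,0,0],
    [0,0,3,0,0,0,0]
  ]
}}

```text
time: 30.55
tool_pos: [0.5697, 0.0383, 0.1884]
ee_rot: [-2.201, 2.24, -0.001]
wrist_force: [-0.3, 0.4, 0.4]
opening: 0.0852
grasp_force: 0.0
```

Call:
{"fn": "carry_out", "kwargs": {
  "steps": [
    [0,0,3,0,0,0,0],
    [0,0,2,0,0,0,0],
    [0,0,0,0,0,0,0],
    [0,0,0,0,0,0,0],
    [0,0,0,0,0,0,0]
  ]
}}

```text
time: 31.05
tool_pos: [0.5208, 0.0393, 0.1876]
ee_rot: [-2.202, 2.24, -0.0]
wrist_force: [-0.3, -0.1, -0.6]
opening: 0.0855
grasp_force: 0.0
```

```bash
python3 - <<'E'
from chk import *
chk('x',(.475,-.139),.08,.095,[.475,-.139,.055])
f=arm.grab_frame("scene"); im=f["frame"][150:300,150:400,::-1]; cv2.imwrite("pics/end.png",cv2.resize(im,None,fx=3,fy=3))
E
```

```text
t 31.05 [0.5208 0.0393 0.1876] open 0.0855
(array([17.9 ,  4.28, 13.26]), np.float64(0.083))
at dst stud 248 [-0.0003  0.0013] top z 0.087 [ 0.6423 -0.159   0.0647]
at dst round 187 [-0.0007 -0.0001] top z 0.099 [ 0.6452 -0.0951  0.0959]
at dst waist 225 [-0.001   0.0008] top z 0.09 [ 0.6472 -0.0284  0.086 ]
at dst square 180 [ 0.0003 -0.0004] top z 0.085 [0.6517 0.0334 0.082 ]
```

View pics/end.png

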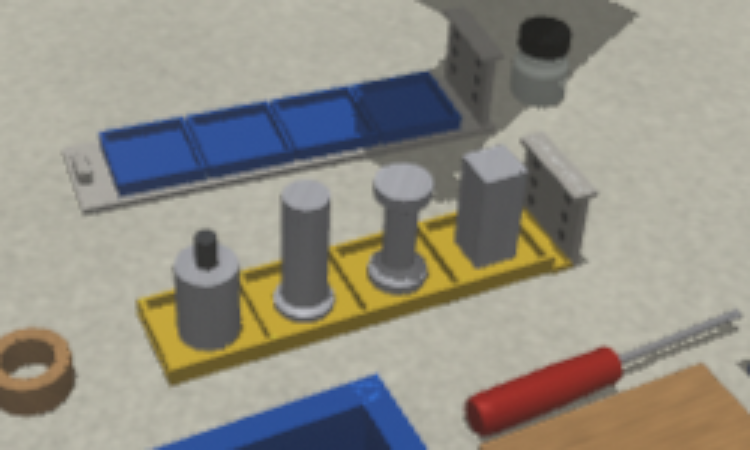

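All four legs stand upright in the issue rack: stud (207,300), round (305,250), spool (402,225) and square (490,205), with the square leg next to the plate. The arm is clear.

```bash
python3 -c "
from plant import arm
print(arm.hand_in())"
```

```text
the job is handed in; nothing more can be done
None
```

All four legs stand upright and centred in the issue rack in reverse order (from the open end: stud, round, spool, square next to the plate), and the job was handed in at about 31 s; no verdict came back.

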